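Level the curing stand and set the lacquered box on it

TASK

Turn the two steel foot knobs of the levelling stand until its platform sits level. Only then take the small dark box out of the drying rack and set it down gently and upright on the platform, in the middle of the gap between the two cheeks and square to them, leaving the platform level. Leave everything else on the bench where it is.

Things in the scene. Friction and masses are not known exactly. Their poses are not given: they have to be found in the camera images.
- stand: Levelling stand, fixed: dark steel base plate 190 (its x) x 180 (its y) x 12 mm, whose place and yaw vary; origin at the centre of its underside, z up. In its frame the platform pivots on a fixed ball foot at the corner x +70, y -65 mm; knob A stands at x -70, y -65 and knob B at x +70, y +65 mm, each on a brass screw.
- platform: Tilting aluminium plate of the stand, 170 (x) x 160 (y) x 8 mm; origin at the centre of its upper face (58 mm above the bench when level), z its normal, vertical when level; starts tilted by 2 to 7 degrees. Two plywood cheeks on it, 56 mm long in x, 8 thick, 60 high, inner faces at y +36 and -36 mm: a 72 mm gap between them, open towards +x and -x.
- knob_a_grip (a point): Middle of the steel grip bar of foot knob A, near right corner: 36 mm long (x of this point), 13 thick (y), 80 to 112 mm above the bench over a 36 mm disc. Turns about the vertical at fixed height, stays where left; stops 2.3 rad either side of mid-travel. Clockwise from above lowers the platform there 6.3 mm per rad (tilts it 0.045 rad per rad about the stand's y); anticlockwise raises it.
- knob_b_grip (a point): Middle of the grip bar of foot knob B, far left corner, of the same make and stops as knob A, about 100 mm above the bench; bar along x of this point. It rides on the swing bar under the platform, so it leans (up to 5 degrees) with the tilt that knob A sets. Clockwise from above lowers the platform there 5.9 mm per rad (0.045 rad per rad about the stand's x axis); anticlockwise raises it.
- rack: Wooden drying rack, fixed: floor 110 (x) x 184 (y) x 8 mm with four partitions 100 mm long in x, 8 thick, from 8 to 68 mm above the bench, at y -84, -28, +28 and +84 mm: three slots 48 mm wide along x, centred at y -56, 0 and +56 mm, open above and at both ends. Origin at the centre of the underside.
- casket: The small dark box to be moved: closed, wooden, 62 (x) x 38 (y) x 50 mm (z), a pale line round it, 140 g; origin at the centre of its underside. Starts in any rack slot on the 8 mm floor, length along the slot, so there only its two ends are free; between the cheeks its x lies along the platform's y (cheek to cheek), so there only its long sides are free.
- offcut: Bystander in a slot of the rack: brown wooden offcut 50 x 32 x 22 mm; origin under its centre.
- pot: Bystander in a slot of the rack: round white pot, diameter 36, height 42 mm; origin under its centre.
- flask: Bystander: terracotta flask, diameter 66, height 168 mm, standing beyond the stand and the rack; origin under its centre.
- stone: Bystander: grey whetstone 100 (x) x 32 (y) x 20 mm lying to the right of the stand; origin under its centre.
- dish: Bystander: small white bowl, diameter 72, height 30 mm, standing in front of the stand; origin under its centre.
- tin: Bystander: open dark tin, diameter 68, height 85 mm, standing to the left of the stand; origin under its centre.
- brush: Bystander: brush 170 mm long along its x, about 25 mm high, lying in front of the rack; origin under its middle.
- jar: Bystander: amber glass jar, diameter 56, height 75 mm, standing behind the rack; origin under its centre.
Mind the look-alikes: they are no part of the job. Leave any green look-alike of the casket alone.

How it is judged:
By the outcome, as a careful person would: the job done as asked, in the order asked, and still so for the second after the job is handed in, with the robot touching nothing.
It also fails if it takes over 72 s, if anything falls off the work surface, if the arm or the gripper's body presses on something with over 40 N, if the wrist force passes 120 N, or if a joint passes its speed limit or range.

ROBOT

A 6-joint arm with a two-finger parallel gripper is mounted at the origin on the work surface. World frame = base frame: x ahead of the robot, y to its left, z up, the work surface at z = 0. Lengths are in m, angles in rad, forces in N, time in s.
With the tool pointing down it reaches from about 0.4 to 0.825 m from the base axis. Payload 7 kg.
Tool frame: the origin (TCP) lies on the centre line of the jaws, within the pads' length; the fingertips stand 11 mm ahead of it and the grasp point (between the pads) lies 8 mm behind it; z points along the fingers, y is the line along which they close (so a half turn about z gives the same grasp; the last joint's range is limited). The gripper opens to 85 mm and grips with 20 to 120 N. Pads are 22 mm wide; open, the fingers measure 114 mm over their backs; the gripper's body (76 mm by 85 mm) begins 54 mm behind the grasp point. The pads swing forward as they close: fully open they stand 13 mm farther back than shut.
Start: joints at [1.637, 0.359, 0.012, 0, -1.224, -0.288], TCP at [0.149, 0.658, 0.242] pointing down, gripper open.
Joint ranges: [-3.07, 3.07], [-1.43, 2.12], [-1.02, 1.25], [-3.03, 1.67], [-3.05, -0], [-3.03, 3.03]. Speed limits (rad/s): [2.39, 2.39, 3.01, 3.14, 3.14, 3.14].

INTERFACE

Orientations are given as a unit quaternion [x, y, z, w].
In Python, from plant import get_state, get_image, camera_info, job_done gives the robot as it stands.
- The arm moves only by the tool step_arm, never from a script. Its argument "plan" is a list of rows, each a list of 6 numbers: the shift along the tool's x, y, z in m, then the turn, a rotation vector about the tool's x, y, z in rad. In form: [[dx, dy, dz, wx, wy, wz], ...]. A call has 1 to 8 rows; each row is the pose to reach, as a shift and turn from the pose commanded when the call began, along the tool's axes at that moment; what a row does not reach only later rows make up. A row lasts 1/10 s, in which the tool goes at most 50 mm and 8.59 degrees, less where a joint would pass 70% of its speed; a pose out of reach is approached as far as the arm can. A call with a gripper value outside its range is refused whole. "gripper" is the opening, from -1 (shut) to 1 (fully open), set as the call begins (left out, the last holds). The fingers move at their own pace and stop on an object; "newtons" is the grip in N (left out, the last holds). Time passes only in rows, so rows that repeat a pose let the fingers close. It gives the time, the measured TCP pose, the force, the opening and the grip force at its end, in the units of the state.
- get_state(): the state, without advancing time (a new reading comes with each control period).
- get_image(name): name is "scene" or "top" or "wrist"; returns the picture (384x512x3 uint8, red, green, blue); there is no depth.
- camera_info(name): a dict with "camera_matrix" (3x3 intrinsics, pixels), "rvec" (rotation vector, rad) and "tvec" (3), from world to camera coordinates, as OpenCV has them. Camera axes: x right, y down, z forward; pixel columns grow to the right and rows downward; lengths in m; the calibration is good to about 2 mm. The wrist camera is an equidistant fisheye: a pixel r from the principal point sees the ray r / f radians off the axis. A picture is of the moment at which its call begins: read the wrist's pose just before it. camera_info takes no time and is no camera call; for the wrist camera it gives the pose at the moment of the call.
- job_done(): hands the job in; it is judged then, once.
The state is a dict: "time_s": time; "joint_positions": joint angles; "joint_velocities": joint speeds; "tau": joint torques, N m; "eef_pos": TCP position; "tool_rot": TCP orientation; "wrist_force": force on the tool from outside, world axes, zero at the start; "wrist_torque": the same for the moment, N m; "width": opening from 0.0 (shut) to 1.0 (fully open); "grasp_force": force on a finger pad.
Only numpy, scipy, OpenCV 4.12 (cv2) and the standard library are available. Lean on these libraries where they do the work, as an engineer would, in place of code of your own. Each camera call takes 0.05 s, during which the arm holds its last target. There are 200 camera calls.

## Working session

There is one attempt and no reset: what is moved stays moved. The work goes in short steps, Python scripts to look and compute and a tool call to move; the robot and the scene stay as the last step left them, time stands still between calls to the robot, and variables do not carry over. Pictures are saved under pics/ and viewed, at most 13 in all, crops included, and the job is handed in when it is done.

Besides the shell and the picture viewer there is one more tool, called after "Request:" as name(argument=value, ...) on one line, values as JSON. step_arm: Moves the arm, as the interface text tells. Its arguments: {"type":"object","properties":{"plan":{"type":"array"},"gripper":{"type":"number"},"newtons":{"type":"number"}},"required":["plan"]}

```bash
ls; mkdir -p pics; python3 - <<'E'
from plant import *
import cv2
for n in ("scene","top"):
    im=get_image(n); cv2.imwrite(f"pics/{n}0.png",cv2.cvtColor(im,cv2.COLOR_RGB2BGR))
    big=cv2.resize(im,(800,600),interpolation=cv2.INTER_CUBIC); cv2.imwrite(f"pics/{n}0b.png",cv2.cvtColor(big,cv2.COLOR_RGB2BGR))
    print(n,camera_info(n))
print(camera_info("wrist")); print(get_state())
E
```

```text
pics
scene {'camera_matrix': array([[381.71685903,   0.        , 251.51453452],
       [  0.        , 381.71685903, 188.71137607],
       [  0.        ,   0.        ,   1.        ]]), 'rvec': array([ 2.0856893 ,  1.47647432, -0.48876967]), 'tvec': array([-0.20023183, -0.34480879,  1.37524785])}
top {'camera_matrix': array([[489.83340505,   0.        , 260.00915021],
       [  0.        , 489.83340505, 193.34290997],
       [  0.        ,   0.        ,   1.        ]]), 'rvec': array([ 2.19761775, -2.16640875,  0.07113809]), 'tvec': array([0.00568949, 0.54862906, 1.32475246])}
{'camera_matrix': array([[297.31863964,   0.        , 261.23656152],
       [  0.        , 297.31863964, 195.17897911],
       [  0.        ,   0.        ,   1.        ]]), 'rvec': array([-1.83541632,  2.29682011,  0.33417144]), 'tvec': array([ 0.67408264, -0.03830743,  0.37993831])}
{'time_s': 0.1, 'joint_positions': array([ 1.63706099e+00,  3.59304123e-01,  1.11307500e-02, -3.32659312e-04,
       -1.22407647e+00, -2.88134641e-01]), 'joint_velocities': array([-0.0009079 , -0.00157609,  0.00174948,  0.00148276,  0.00014041,
        0.00132295]), 'tau': array([-1.19208988e-03, -5.84761190e+01,  2.94110870e+01,  6.95449322e+00,
       -3.09843796e-03,  1.60469415e-05]), 'eef_pos': array([0.14843925, 0.65804408, 0.24145162]), 'tool_rot': array([ 9.93846476e-01, -1.10763847e-01, -2.58337764e-05,  7.42943260e-04]), 'wrist_force': array([-0.21893422, -0.12621799, -0.35118421]), 'wrist_torque': array([-0.02726057,  0.02464555,  0.00163657]), 'grasp_force': 0.0, 'width': 0.9996610333976927}
```

View pics/scene0b.png

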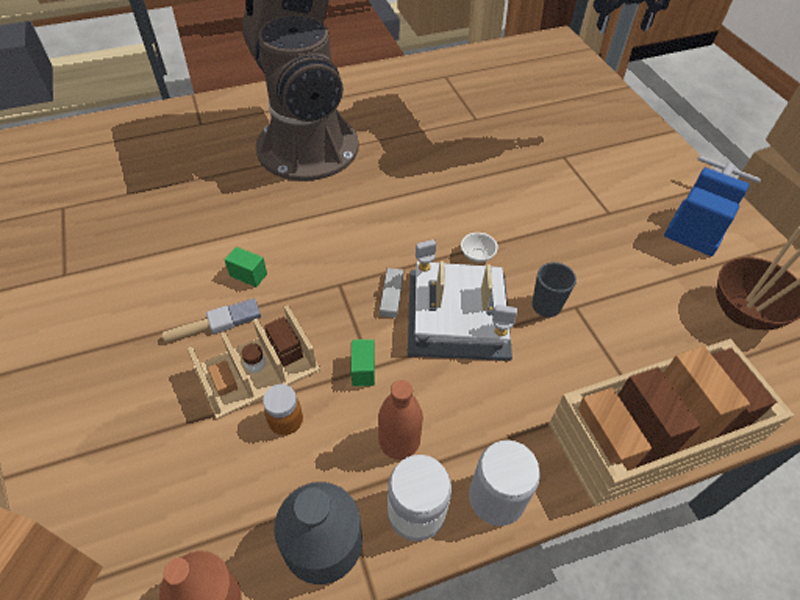

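View pics/top0b.png

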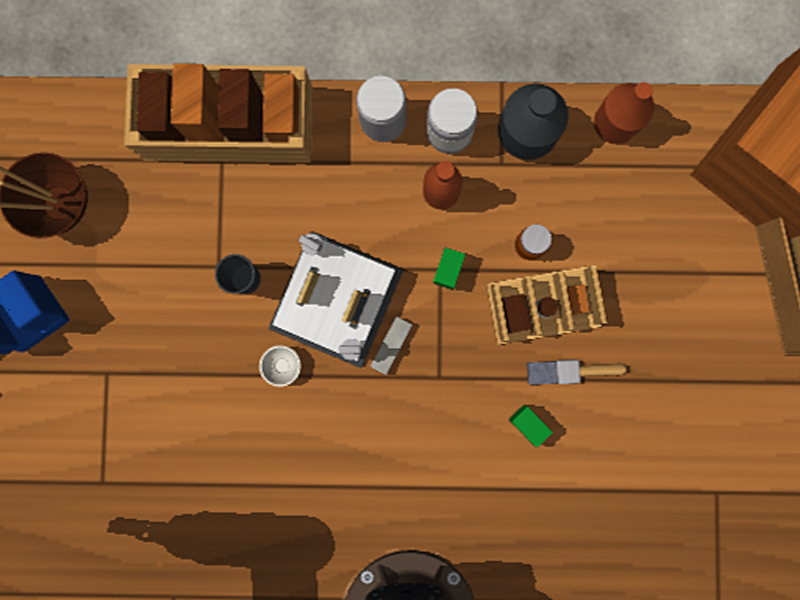

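The scene view shows the stand at ~(460,305) with cheeks and knobs, and the rack at ~(255,360) with the dark casket in the slot nearest the stand. The top view has knob A at ~(350,348), knob B at ~(312,243), the dish at (280,366), the tin at (238,274) and the casket at (515,312). Green look-alikes are at (450,268) and (531,425).

```bash
cat > h.py <<'E'
import numpy as np, cv2, json
from scipy.spatial.transform import Rotation as R
from scipy.optimize import least_squares
from plant import *
def cam(n):
    c=camera_info(n); return dict(K=np.array(c["camera_matrix"]),r=np.array(c["rvec"],float),t=np.array(c["tvec"],float),fish=(n=="wrist"))
def proj(c,P):
    P=np.atleast_2d(P); q=R.from_rotvec(c["r"]).apply(P)+c["t"]
    if c["fish"]:
        rr=np.linalg.norm(q[:,:2],axis=1)+1e-12; th=np.arctan2(rr,q[:,2]); u=q[:,:2]/rr[:,None]*th[:,None]
    else: u=q[:,:2]/q[:,2:]
    return u*c["K"][0,0]+c["K"][:2,2]
def ray(c,px):
    u=(np.array(px,float)-c["K"][:2,2])/c["K"][0,0]
    if c["fish"]:
        th=np.linalg.norm(u)+1e-12; d=np.r_[u/th*np.sin(th),np.cos(th)]
    else: d=np.r_[u,1]
    Ri=R.from_rotvec(c["r"]).inv(); return Ri.apply(-c["t"]),Ri.apply(d/np.linalg.norm(d))
def atz(c,px,z):
    o,d=ray(c,px); return o+d*(z-o[2])/d[2]
def snap(tag):
    s=get_state(); c=cam("wrist"); im=get_image("wrist"); cv2.imwrite(f"pics/{tag}.png",im[:,:,::-1])
    json.dump(dict(K=c["K"].tolist(),r=c["r"].tolist(),t=c["t"].tolist(),fish=True),open(f"pics/{tag}.json","w")); return s
def load(tag):
    d=json.load(open(f"pics/{tag}.json")); return {k:(np.array(v) if k!="fish" else v) for k,v in d.items()}
E
python3 - <<'E'
from h import *
np.set_printoptions(precision=4,suppress=True)
t=cam("top")
for n,p,z in [("knobA",(350,348),.105),("knobB",(312,243),.105),("casket",(515,312),.058),("plat c",(337,297),.058),("pot",(547,307),.05),("rack c",(547,303),.068),("flasktop",(446,170),.168),("tin",(238,274),.085),("dish",(280,366),.03),("green1",(450,268),.05),("green2",(531,425),.05)]:
    print(n,atz(t,np.array(p)*.64,z))
print(ray(t,(0,0))[0],ray(cam("scene"),(0,0))[0],ray(cam("wrist"),(0,0))[0], ray(cam("wrist"),cam("wrist")["K"][:2,2])[1])
print(R.from_quat(get_state()["tool_rot"]).as_matrix())
E
```

```text
knobA [0.4657 0.104  0.105 ]
knobB [0.6382 0.1704 0.105 ]
casket [ 0.5315 -0.1722  0.058 ]
plat c [0.5528 0.1317 0.058 ]
pot [ 0.5413 -0.228   0.05  ]
rack c [ 0.5469 -0.2248  0.068 ]
flasktop [ 0.7482 -0.0473  0.168 ]
tin [0.5871 0.296  0.085 ]
dish [0.4336 0.2308 0.03  ]
green1 [ 0.6062 -0.0611  0.05  ]
green2 [ 0.3404 -0.2012  0.05  ]
[0.4527 0.0045 1.3605] [ 1.1114 -0.1952  0.8815] [0.219  0.6424 0.3736] [-0.2799  0.0612 -0.9581]
[[ 0.9755 -0.2202 -0.0002]
 [-0.2202 -0.9755 -0.0015]
 [ 0.0001  0.0015 -1.    ]]
```

Request:
step_arm(plan=[[0.425,0.425,0,0,0,0],[0.425,0.425,0,0,0,0],[0.425,0.425,0,0,0,0],[0.425,0.425,0,0,0,0],[0.425,0.425,0,0,0,0],[0.425,0.425,0,0,0,0],[0.425,0.425,0,0,0,0],[0.425,0.425,0,0,0,0]])

```text
time_s: 0.9
eef_pos: [0.3626, 0.3183, 0.2423]
tool_rot: [0.994, -0.11, -0.0, -0.0]
wrist_force: [0.6, 0.1, -0.3]
width: 0.998
grasp_force: 0.0
```

Request:
step_arm(plan=[[0.14,0.14,0,0,0,0],[0.14,0.14,0,0,0,0],[0.14,0.14,0,0,0,0],[0.14,0.14,0,0,0,0],[0.14,0.14,0,0,0,0],[0.14,0.14,0,0,0,0]])

```text
time_s: 1.5
eef_pos: [0.4682, 0.1516, 0.2419]
tool_rot: [0.994, -0.112, -0.0, 0.0]
wrist_force: [-0.2, -0.4, 0.4]
width: 1.001
grasp_force: 0.0
```

```bash
python3 - <<'E'
from h import *
s=snap("w1"); print(s["eef_pos"],s["tool_rot"])
im=cv2.imread("pics/w1.png"); cv2.imwrite("pics/w1b.png",cv2.resize(im,(800,600),interpolation=cv2.INTER_CUBIC))
E
```

```text
[0.46821172 0.15157782 0.24189728] [ 9.93668147e-01 -1.12354113e-01 -3.47814007e-04  2.14203287e-04]
```

View pics/w1b.png

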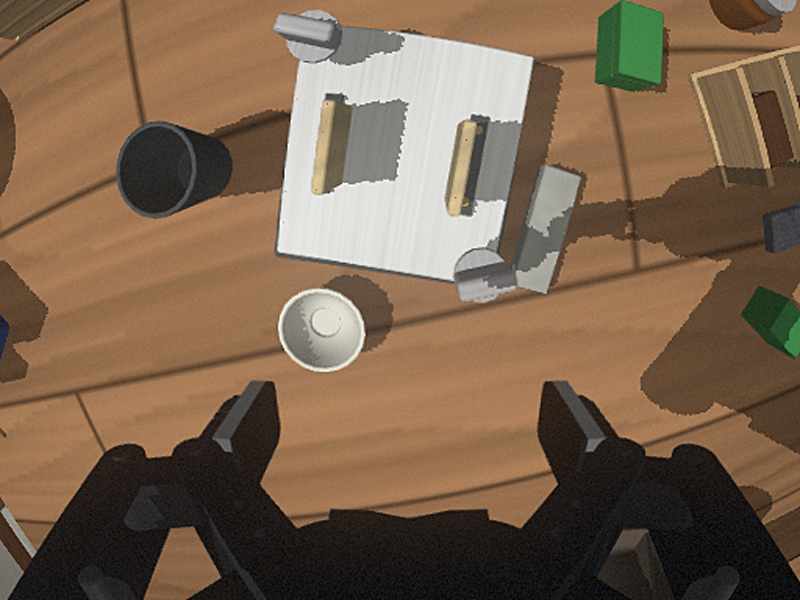

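The wrist view shows the platform corners at ~(300,30), (533,57), (497,285) and (277,255), knob B at (310,33), knob A at (485,275), the cheeks at (325,145) and (463,165), and the casket at (772,130). I'll take two more viewpoints.

Request:
step_arm(plan=[[0.06,0.13,0,0,0,0],[0.06,0.13,0,0,0,0],[0.06,0.13,0,0,0,0],[0.06,0.13,0,0,0,0],[0.06,0.13,0,0,0,0],[0.06,0.13,0,0,0,0]])

```text
time_s: 2.15
eef_pos: [0.4977, 0.0143, 0.2423]
tool_rot: [0.994, -0.11, -0.0, -0.0]
wrist_force: [-0.9, -0.8, -0.2]
width: 1.002
grasp_force: 0.0
```

```bash
python3 - <<'E'
from h import *
s=snap("w2"); print(s["eef_pos"],s["tool_rot"])
E
```

```text
[0.4977243  0.01429112 0.24229036] [ 9.93954218e-01 -1.09795277e-01 -5.17308038e-06 -1.02277381e-04]
```

Request:
step_arm(plan=[[0.05,0.12,0,0,0,0],[0.05,0.15,0,0,0,0],[0.05,0.15,0,0,0,0],[0.05,0.15,0,0,0,0],[0.05,0.15,0,0,0,0],[0.05,0.15,0,0,0,0]])

```text
time_s: 2.8
eef_pos: [0.5138, -0.1432, 0.2422]
tool_rot: [0.994, -0.11, -0.0, -0.0]
wrist_force: [-0.4, 1.0, -0.7]
width: 1.0
grasp_force: 0.0
```

```bash
python3 - <<'E'
from h import *
s=snap("w3"); print(s["eef_pos"],s["tool_rot"])
a=cv2.imread("pics/w2.png");b=cv2.imread("pics/w3.png")
# left: w2 , right: w3
cv2.imwrite("pics/w23.png",np.vstack([cv2.resize(a[:230],(668,300)),cv2.resize(b[:230],(668,300))]))
E
```

```text
[ 0.51382542 -0.14319686  0.24222891] [ 9.93911089e-01 -1.10185016e-01 -5.62795432e-05 -7.96810570e-05]
```

View pics/w23.png

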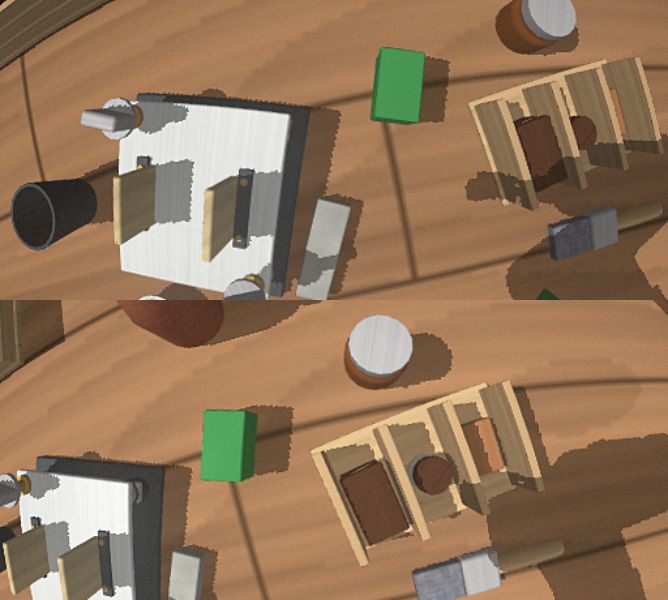

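w2 (upper panel) shows the platform and both cheeks from the right. w3 (lower panel) shows the rack with the casket in the left slot (375,502), the pot in the middle and the offcut on the right.

```bash
cat > fit.py <<'E'
from h import *
def T(p,P): # p: x,y,z,yaw,rx,ry (tilt about body axes x,y applied in yaw frame)
    return (R.from_euler('z',p[3])*R.from_rotvec([p[4],p[5],0])).apply(P)+p[:3]
def seg(a,b,pol,n=14): return dict(a=np.array(a,float),b=np.array(b,float),pol=pol,n=n)
def measure(p,segs,views,w,imgs):
    obs=[]
    for vi,c in enumerate(views):
        im=imgs[vi]
        for s in segs:
            if s.get('v') is not None and vi not in s['v']: continue
            f=np.linspace(.04,.96,s['n'])[:,None]; P=s['a']*(1-f)+s['b']*f
            q=proj(c,T(p,P)); d=np.gradient(q,axis=0); nrm=np.c_[-d[:,1],d[:,0]]/np.linalg.norm(d,axis=1)[:,None]
            # outward direction: given by s['out'] (body point offset)
            qo=proj(c,T(p,P+s['out']*.003)); nrm*=np.sign(((qo-q)*nrm).sum(1))[:,None]
            k=np.arange(-w-1,w+1.01,.5)
            X=q[:,None]+nrm[:,None]*k[None,:,None]
            if (X.min()<2) or X[...,0].max()>509 or X[...,1].max()>381:
                ok=(X[...,0].min(1)>2)&(X[...,1].min(1)>2)&(X[...,0].max(1)<509)&(X[...,1].max(1)<381)
            else: ok=np.ones(len(P),bool)
            v=cv2.remap(im,X[...,0].astype(np.float32),X[...,1].astype(np.float32),cv2.INTER_LINEAR)
            g=(v[:,3:]-v[:,:-3])      # across 1.5 px
            kk=(k[3:]+k[:-3])/2
            if s['pol']==0: G=np.abs(g).sum(-1)
            else: G=g.sum(-1)*s['pol']
            j=G.argmax(1)
            for i in range(len(P)):
                if ok[i] and G[i,j[i]]>40 and 0<j[i]<len(kk)-1:
                    y0,y1,y2=G[i,j[i]-1:j[i]+2]; den=y0-2*y1+y2; o=.5*(y0-y2)/den*.5 if den<0 else 0
                    obs.append((vi,P[i],q[i]+nrm[i]*(kk[j[i]]+o),nrm[i]))
    return obs
def fit(p0,segs,views,imgs,free,ws=(10,6,4,3,3),prior=None):
    p=np.array(p0,float); free=list(free)
    for w in ws:
        ob=measure(p,segs,views,w,imgs); V=np.array([o[0] for o in ob]); P=np.array([o[1] for o in ob]);Q=np.array([o[2] for o in ob]);N=np.array([o[3] for o in ob])
        def f(x):
            pp=p.copy(); pp[free]=x; r=np.zeros(len(ob)); W=T(pp,P)
            for vi,c in enumerate(views):
                m=V==vi
                if m.any(): r[m]=((proj(c,W[m])-Q[m])*N[m]).sum(1)
            return r
        s=least_squares(f,p[free],loss='soft_l1',f_scale=.5,x_scale=[.01]*len(free)); p[free]=s.x
    r=np.abs(f(s.x)); cov=np.sqrt(np.diag(np.linalg.inv(s.jac.T@s.jac)))*np.median(r)*1.5
    return p,cov,[(int((V==i).sum()),round(float(np.median(r[V==i])),2)) for i in range(len(views)) if (V==i).any()]
def imgf(t): return cv2.GaussianBlur(cv2.imread(f"pics/{t}.png"),(3,3),0).astype(np.float32)
def overlay(p,segs,c,im):
    for s in segs:
        q=proj(c,T(p,np.array([s['a'],s['b']])))
        cv2.line(im,tuple(int(v*16) for v in q[0]),tuple(int(v*16) for v in q[1]),(0,0,255),1,cv2.LINE_AA,4)
def rect(x0,x1,y0,y1,z,pol,cut=(0,0,0,0)):
    o=[]
    for a,b,out in [((x0,y0,z),(x1,y0,z),(0,-1,0)),((x1,y0,z),(x1,y1,z),(1,0,0)),((x1,y1,z),(x0,y1,z),(0,1,0)),((x0,y1,z),(x0,y0,z),(-1,0,0))]:
        s=seg(a,b,pol); s['out']=np.array(out,float); o.append(s)
    return o
def platform():
    X,Y=.085,.080; S=[]
    for a,b,out in [((-.03,-Y,0),(X,-Y,0),(0,-1,0)),((X,-Y,0),(X,.03,0),(1,0,0)),((.03,Y,0),(-X,Y,0),(0,1,0)),((-X,Y,0),(-X,-.03,0),(-1,0,0))]:
        s=seg(a,b,-1,24); s['out']=np.array(out,float); S.append(s)
    for y0,y1 in ((.036,.044),(-.044,-.036)): S+=rect(-.028,.028,y0,y1,.06,0)
    return S
CAS=rect(-.031,.031,-.019,.019,.05,0)
def rackseg():
    S=[]
    for y in (-.084,-.028,.028,.084): S+=[s for s in rect(-.05,.05,y-.004,y+.004,.068,0)]
    return S
E
cat > f1.py <<'E'
from fit import *
np.set_printoptions(precision=4,suppress=True)
S=platform(); tags=["w1","w2"]; V=[load(t) for t in tags]; I=[imgf(t) for t in tags]
p0=[.553,.137,.058,-.382,0,0]
for k in ([0],[1],[0,1]):
    p,cov,r=fit(p0,S,[V[i] for i in k],[I[i] for i in k],range(6),ws=(14,10,8,6,4,3,3)); print(k,p,cov,r)
out=[]
for t,c in zip(tags,V):
    im=cv2.imread(f"pics/{t}.png"); overlay(p,S,c,im); out.append(im)
tags=["w2","w3"];V=[load(t) for t in tags]; I=[imgf(t) for t in tags]
pr,cov,r=fit([.5469,-.2248,0,-1.57+1.57+.14,0,0],rackseg(),V,I,[0,1,2,3],ws=(14,10,8,6,4,3)); print("rack",pr,cov,r)
pc,cov,r=fit([.5315,-.1722,.008,pr[3],0,0],CAS,V[1:],I[1:],[0,1,3],ws=(8,6,5,4,3)); print("casket",pc,cov,r)
im=cv2.imread("pics/w3.png"); overlay(pr,rackseg(),V[1],im); overlay(pc,CAS,V[1],im)
a=cv2.resize(out[0][:195,165:360],(400,400));b=cv2.resize(out[1][50:235,70:260],(400,400)); c=cv2.resize(im[50:235,220:450],(498,400))
cv2.imwrite("pics/f1.png",cv2.resize(np.hstack([a,b,c]),(800,247)))
E
python3 f1.py
```

```text
[0] [ 0.5521  0.1393  0.0475 -0.3873 -0.0488 -0.08  ] [0.     0.     0.0002 0.0008 0.0013 0.0011] [(190, 0.22)]
[1] [ 0.5522  0.1393  0.0483 -0.3836 -0.0414 -0.0745] [0.0001 0.0002 0.0003 0.0017 0.0026 0.002 ] [(189, 0.34)]
[0, 1] [ 0.5521  0.1393  0.048  -0.3852 -0.0463 -0.0763] [0.0001 0.0001 0.0001 0.001  0.0014 0.0013] [(186, 0.27), (189, 0.36)]
rack [ 0.5482 -0.2289  0.0013  0.1691  0.      0.    ] [0.0003 0.0002 0.0004 0.003 ] [(151, 0.61), (203, 0.64)]
casket [ 0.5297 -0.1735  0.008   0.2602  0.      0.    ] [0.0015 0.0019 0.0764] [(51, 1.44)]
```

View pics/f1.png

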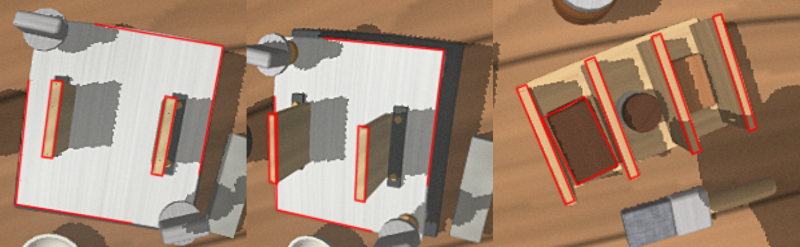

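The overlay shows the platform fit is tight in both views, and the rack fit is good. The casket will get its own look later. Next come the knob bars.

```bash
cat > f2.py <<'E'
from fit import *
np.set_printoptions(precision=4,suppress=True)
tags=["w1","w2"]; V=[load(t) for t in tags]; I=[imgf(t) for t in tags]
B=rect(-.018,.018,-.0065,.0065,0,0)
ims=[cv2.imread(f"pics/{t}.png") for t in tags]
for nm,p0 in (("A",[.4628,.1053,.112,1.62,0,0]),("B",[.6414,.1733,.112,.99,0,0])):
    for k,fr in (([0],[0,1,3]),([1],[0,1,3]),([0,1],[0,1,2,3])):
        p,cov,r=fit(p0,B,[V[i] for i in k],[I[i] for i in k],fr,ws=(6,5,4,3,3)); print(nm,k,p,cov,r)
    for c,im in zip(V,ims): overlay(p,B,c,im)
    if nm=="A": ka=p
    else: kb=p
o=[]
for p in (ka,kb):
    for c,im in zip(V,ims):
        q=proj(c,p[:3])[0].astype(int); x,y=max(q[0]-30,0),max(q[1]-30,0); o.append(cv2.resize(im[y:y+60,x:x+60],(200,200),interpolation=cv2.INTER_CUBIC))
cv2.imwrite("pics/f2.png",np.hstack(o))
s=get_state(); print(s["joint_positions"],s["eef_pos"])
E
python3 f2.py
```

```text
A [0] [0.463  0.1045 0.112  1.6154 0.     0.    ] [0.0005 0.0002 0.0443] [(41, 0.5)]
A [1] [0.4633 0.1056 0.112  1.5372 0.     0.    ] [0.0007 0.0004 0.0575] [(49, 0.78)]
A [0, 1] [0.4629 0.1047 0.1115 1.6212 0.     0.    ] [0.0005 0.0003 0.0012 0.0285] [(46, 0.53), (50, 1.09)]
B [0] [0.6348 0.1754 0.112  1.0025 0.     0.    ] [0.0009 0.001  0.0674] [(51, 1.16)]
B [1] [0.6364 0.1737 0.112  0.9687 0.     0.    ] [0.0007 0.0008 0.0584] [(52, 1.02)]
B [0, 1] [0.6375 0.1761 0.1082 1.0784 0.     0.    ] [0.0009 0.0008 0.0019 0.0647] [(47, 1.42), (51, 1.14)]
[ 0.0964  0.1254 -0.2993 -0.0002 -1.146   1.2544] [ 0.5138 -0.1429  0.2423]
```

View pics/f2.png

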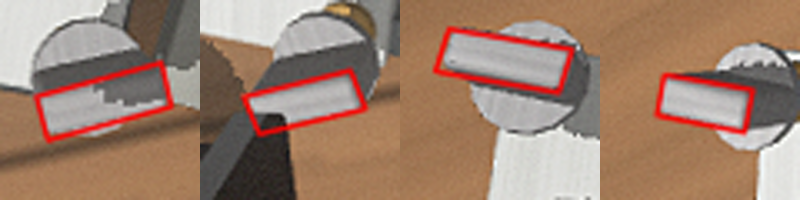

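A is a clean fit at (0.463, 0.105) with bar yaw 1.62; B leans, at (0.637, 0.175) with yaw ≈1.0. A needs about +1.70 rad (CCW) and B about +1.03 rad. I'll do A first.

Request:
step_arm(plan=[[-0.104,-0.23,0,0,0,1.3],[-0.104,-0.23,0,0,0,1.3],[-0.104,-0.23,0,0,0,1.3],[-0.104,-0.23,0,0,0,1.3],[-0.104,-0.23,0,0,0,1.3],[-0.104,-0.23,0,0,0,1.3],[-0.104,-0.23,0,0,0,1.3],[-0.104,-0.23,0,0,0,1.3]], gripper=-0.3, newtons=40)

```text
time_s: 3.65
eef_pos: [0.4619, 0.1058, 0.2426]
tool_rot: [0.795, -0.607, 0.0, -0.0]
wrist_force: [0.1, 0.0, 0.6]
width: 0.351
grasp_force: 0.0
```

```bash
cat > st.py <<'E'
from h import *
import sys
np.set_printoptions(precision=4,suppress=True)
s=get_state(); M=R.from_quat(s["tool_rot"]).as_matrix(); yaw=np.arctan2(M[1,0],M[0,0])
print(round(s["time_s"],2),s["eef_pos"],"yaw",round(yaw,4),"zaxis",M[:,2],s["joint_positions"],"w",s["width"],"F",s["wrist_force"],s["grasp_force"])
if len(sys.argv)>3:
    t=np.array([float(v) for v in sys.argv[1:4]]); d=M.T@(t-s["eef_pos"]); print("d",d)
    if len(sys.argv)>4: print("wz",-(float(sys.argv[4])-yaw))
E
python3 st.py .463 .1047 .097 -1.52
```

```text
3.65 [0.4619 0.1058 0.2426] yaw -1.305 zaxis [ 0.0006  0.0006 -1.    ] [ 0.6417  0.0209 -0.414  -0.0001 -1.1351 -0.3758] w 0.3510974224711459 F [0.1091 0.0019 0.5719] 0.0
d [ 0.0014 -0.0007  0.1456]
wz 0.21502567469869627
```

Request:
step_arm(plan=[[0.001,-0.001,0,0,0,0.15],[0.001,-0.001,0.03,0,0,0.215],[0.001,-0.001,0.075,0,0,0.215],[0.001,-0.001,0.105,0,0,0.215],[0.001,-0.001,0.125,0,0,0.215],[0.001,-0.001,0.136,0,0,0.215],[0.001,-0.001,0.145,0,0,0.215],[0.001,-0.001,0.145,0,0,0.215]])

```text
time_s: 4.45
eef_pos: [0.4637, 0.1027, 0.0969]
tool_rot: [0.725, -0.688, -0.0, 0.0]
wrist_force: [-0.3, -0.3, -0.2]
width: 0.351
grasp_force: 0.0
```

Request:
step_arm(plan=[[0,0,0,0,0,0],[0,0,0,0,0,0],[0,0,0,0,0,0],[0,0,0,0,0,0],[0,0,0,0,0,0]], gripper=-1, newtons=40)

```text
time_s: 4.95
eef_pos: [0.4639, 0.1024, 0.0982]
tool_rot: [0.725, -0.689, -0.0, -0.0]
wrist_force: [-6.5, 3.2, 5.0]
width: 0.145
grasp_force: 41.0
```

```bash
python3 st.py
```

```text
4.95 [0.4639 0.1024 0.0982] yaw -1.5193 zaxis [ 0.0004  0.0009 -1.    ] [ 0.6325  0.1818 -0.61   -0.0006 -0.7781 -0.5805] w 0.14503741262675948 F [-6.4525  3.1612  5.0471] 41.03374242782593
```

Request:
step_arm(plan=[[-0.0002,-0.0002,0,0,0,-0.1],[-0.0003,-0.0005,0,0,0,-0.23],[-0.0005,-0.0008,0,0,0,-0.37],[-0.0007,-0.001,0,0,0,-0.51],[-0.001,-0.0012,0,0,0,-0.65],[-0.0013,-0.0014,0,0,0,-0.79],[-0.0017,-0.0015,0,0,0,-0.93],[-0.002,-0.0015,0,0,0,-1.05]])

```text
time_s: 5.75
eef_pos: [0.4656, 0.1037, 0.0982]
tool_rot: [0.973, -0.23, 0.0, 0.0]
wrist_force: [-1.3, -4.3, 3.3]
width: 0.145
grasp_force: 41.1
```

```bash
python3 st.py .463 .1047 .098 0.18
```

```text
5.75 [0.4656 0.1037 0.0982] yaw -0.4639 zaxis [ 0.0006 -0.0003 -1.    ] [ 0.6334  0.1848 -0.6066  0.0009 -0.7791  0.4728] w 0.14498759421449947 F [-1.2631 -4.2505  3.2709] 41.063700914382935
d [-0.0028  0.0002  0.0002]
wz -0.643870007907156
```

Request:
step_arm(plan=[[-0.0003,0,0,0,0,-0.14],[-0.0006,0,0,0,0,-0.28],[-0.001,0,0,0,0,-0.42],[-0.0012,0,0,0,0,-0.56],[-0.0015,0,0,0,0,-0.645],[-0.0015,0,0,0,0,-0.645],[-0.0015,0,0,0,0,-0.645]])

```text
time_s: 6.45
eef_pos: [0.4657, 0.105, 0.0982]
tool_rot: [0.996, 0.088, 0.002, -0.0]
wrist_force: [5.8, -3.5, -3.1]
width: 0.145
grasp_force: 39.8
```

Request:
step_arm(plan=[[0,0,0,0,0,0],[0,0,0,0,0,0],[0,0,-0.02,0,0,0],[0,0,-0.06,0,0,0],[0,0,-0.1,0,0,0],[0,0,-0.145,0,0,0],[0,0,-0.145,0,0,0]], gripper=-0.3)

```text
time_s: 7.15
eef_pos: [0.467, 0.1062, 0.249]
tool_rot: [0.996, 0.088, 0.005, -0.002]
wrist_force: [0.4, 0.2, -1.0]
width: 0.349
grasp_force: 0.0
```

```bash
python3 - <<'E'
from h import *
snap("w4")
E
python3 st.py .52 .12 .242 -.22
cat > f3.py <<'E'
from fit import *
import sys
np.set_printoptions(precision=4,suppress=True)
tags=sys.argv[1:]; V=[load(t) for t in tags]; I=[imgf(t) for t in tags]
S=platform()
for k in [[i] for i in range(len(tags))]+([list(range(len(tags)))] if len(tags)>1 else []):
    p,cov,r=fit([.5521,.1393,.054,-.385,-.03,-.03],S,[V[i] for i in k],[I[i] for i in k],range(6),ws=(10,8,6,5,4,3,3)); print(k,p,cov,r)
B=rect(-.018,.018,-.0065,.0065,0,0)
for k in [[i] for i in range(len(tags))]:
    q,cov,r=fit([.640,.174,.112,1.0,0,0],B,[V[i] for i in k],[I[i] for i in k],[0,1,3],ws=(8,6,5,4,3,3)); print("B",q,cov,r)
im=cv2.imread(f"pics/{tags[0]}.png"); overlay(p,S,V[0],im); overlay(q,B,V[0],im); cv2.imwrite("pics/f3_%s.png"%tags[0],cv2.resize(im,(640,480)))
E
python3 f3.py w4
```

```text
7.2 [0.4656 0.1058 0.2459] yaw 0.176 zaxis [ 0.006   0.0039 -1.    ] [ 0.6372  0.021  -0.4065  0.0006 -1.1362  1.1094] w 0.34908391779004627 F [-1.0136 -0.5653 -1.4482] 0.0
d [ 0.056  -0.0045  0.0043]
wz 0.3960113187251697
[0] [ 0.5523  0.1391  0.0536 -0.3863 -0.0409 -0.    ] [0.0001 0.     0.0002 0.0008 0.0011 0.0011] [(204, 0.22)]
B [0.6377 0.1762 0.112  1.035  0.     0.    ] [0.0001 0.0001 0.0091] [(14, 0.07)]
```

Request:
step_arm(plan=[[0.1,-0.046,0,0,0,1.08],[0.1,-0.046,0,0,0,1.08],[0.1,-0.046,0,0,0,1.08],[0.1,-0.046,0,0,0,1.08],[0.1,-0.046,0,0,0,1.08],[0.1,-0.046,0,0,0,1.08],[0.1,-0.046,0,0,0,1.08],[0.1,-0.046,0,0,0,1.08]])

```text
time_s: 8.0
eef_pos: [0.5541, 0.1676, 0.2414]
tool_rot: [0.899, -0.438, -0.0, 0.001]
wrist_force: [-0.4, 0.2, -0.2]
width: 0.349
grasp_force: 0.0
```

Request:
step_arm(plan=[[0,0,0,0,0,0],[0,0,0,0,0,0]])

```text
time_s: 8.2
eef_pos: [0.5544, 0.1676, 0.242]
tool_rot: [0.9, -0.435, -0.0, 0.0]
wrist_force: [0.2, -0.0, -0.5]
width: 0.354
grasp_force: 0.0
```

```bash
python3 - <<'E'
from h import *
snap("w5")
E
python3 st.py .641 .173 .097 -2.12
python3 f3.py w5
```

```text
8.25 [0.5544 0.1676 0.2421] yaw -0.9015 zaxis [-0.0003 -0.0001 -1.    ] [ 0.6311  0.2025 -0.2049 -0.0001 -1.1637  0.0382] w 0.3463001483968038 F [0.5101 0.0214 1.0046] 0.0
d [ 0.0495 -0.0713  0.1451]
wz 1.218452732615297
[0] [ 0.5521  0.1392  0.0533 -0.3829 -0.0467 -0.0034] [0.0001 0.0001 0.0002 0.0011 0.0015 0.0015] [(196, 0.27)]
B [0.6423 0.1722 0.112  0.9836 0.     0.    ] [0.0009 0.0011 0.0764] [(44, 1.13)]
```

View pics/f3_w5.png

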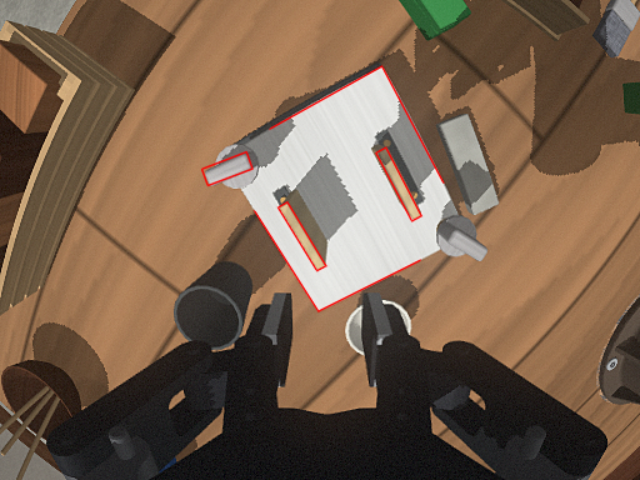

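The overlay matches the platform and bar B at ~(229,168), and A's tilt is now ≈0. Now B.

Request:
step_arm(plan=[[0.05,-0.071,0,0,0,1.24],[0.05,-0.071,0,0,0,1.24],[0.05,-0.071,0,0,0,1.24],[0.05,-0.071,0,0,0,1.24],[0.05,-0.071,0,0,0,1.24],[0.05,-0.071,0,0,0,1.24],[0.05,-0.071,0,0,0,1.24],[0.05,-0.071,0,0,0,1.24]])

```text
time_s: 9.05
eef_pos: [0.6412, 0.1723, 0.2422]
tool_rot: [-0.494, 0.869, 0.0, -0.0]
wrist_force: [0.1, -0.7, 0.9]
width: 0.346
grasp_force: 0.0
```

Request:
step_arm(plan=[[0,0,0,0,0,0.04],[0,0,0,0,0,0.04]])

```text
time_s: 9.25
eef_pos: [0.6412, 0.1723, 0.2422]
tool_rot: [-0.479, 0.878, 0.0, -0.0]
wrist_force: [0.2, -1.2, -0.2]
width: 0.353
grasp_force: 0.0
```

```bash
python3 st.py .6415 .1728 .097 -2.14
```

```text
9.25 [0.6412 0.1723 0.2422] yaw -2.143 zaxis [-0.0001 -0.     -1.    ] [ 0.5555  0.3408 -0.0146 -0.0001 -1.2156 -1.1277] w 0.35328481790319505 F [ 0.2337 -1.1704 -0.1907] 0.0
d [-0.0006  0.      0.1452]
wz -0.003008119122714259
```

Request:
step_arm(plan=[[0,0,0.04,0,0,0],[0,0,0.08,0,0,0],[0,0,0.11,0,0,0],[0,0,0.13,0,0,0],[0,0,0.138,0,0,0],[0,0,0.143,0,0,0],[0,0,0.143,0,0,0]])

```text
time_s: 9.95
eef_pos: [0.6415, 0.1724, 0.0996]
tool_rot: [-0.479, 0.878, -0.0, 0.0]
wrist_force: [0.4, 0.3, 0.2]
width: 0.353
grasp_force: 0.0
```

Request:
step_arm(plan=[[0,0,0,0,0,0],[0,0,0,0,0,0],[0,0,0,0,0,0],[0,0,0,0,0,0],[0,0,0,0,0,0]], gripper=-1)

```text
time_s: 10.45
eef_pos: [0.6421, 0.1725, 0.1007]
tool_rot: [-0.478, 0.878, -0.0, 0.001]
wrist_force: [0.0, -0.9, 5.5]
width: 0.143
grasp_force: 43.0
```

Request:
step_arm(plan=[[0,0,0,0,0,-0.1],[0,0,0,0,0,-0.23],[0,0,0,0,0,-0.37],[0,0,0,0,0,-0.51],[0,0,0,0,0,-0.65],[0,0,0,0,0,-0.79],[0,0,0,0,0,-0.92],[0,0,0,0,0,-1.0]])

```text
time_s: 11.25
eef_pos: [0.6422, 0.1723, 0.1007]
tool_rot: [0.842, -0.539, 0.001, -0.001]
wrist_force: [1.9, -2.1, 6.5]
width: 0.145
grasp_force: 42.3
```

Request:
step_arm(plan=[[0,0,0,0,0,0],[0,0,0,0,0,0],[0,0,0,0,0,0]])

```text
time_s: 11.55
eef_pos: [0.6423, 0.1723, 0.1007]
tool_rot: [0.841, -0.541, 0.001, -0.001]
wrist_force: [0.7, -1.3, 5.6]
width: 0.144
grasp_force: 42.4
```

```bash
python3 st.py .6415 .1728 .097 -1.14
```

```text
11.55 [0.6423 0.1723 0.1007] yaw -1.1437 zaxis [ 0.0024  0.0004 -1.    ] [ 0.5552  0.4538 -0.1858  0.0011 -0.9289 -0.1288] w 0.14376886573706707 F [ 0.6757 -1.3178  5.592 ] 42.41369962692261
d [-0.0008  0.0005  0.0037]
wz -0.0036955521736246055
```

Request:
step_arm(plan=[[0,0,0,0,0,0],[0,0,0,0,0,0],[0,0,-0.02,0,0,0],[0,0,-0.06,0,0,0],[0,0,-0.1,0,0,0],[0,0,-0.143,0,0,0],[0,0,-0.143,0,0,0],[0,0,-0.143,0,0,0]], gripper=-0.3)

```text
time_s: 12.35
eef_pos: [0.6413, 0.1727, 0.2433]
tool_rot: [0.841, -0.541, 0.0, -0.001]
wrist_force: [-0.9, -0.1, -1.1]
width: 0.348
grasp_force: 0.0
```

```bash
python3 - <<'E'
from h import *
snap("w6")
E
python3 st.py .54 .16 .242 -.55
```

```text
12.4 [0.6407 0.1724 0.2417] yaw -1.1443 zaxis [-0.0009  0.0004 -1.    ] [ 0.5557  0.3406 -0.0157 -0.0008 -1.2151 -0.1289] w 0.35400318677014114 F [-0.2146  0.8187 -1.0597] 0.0
d [-0.0304  0.0968 -0.0002]
wz -0.594336053753522
```

Request:
step_arm(plan=[[-0.03,0.097,0,0,0,-0.594],[-0.03,0.097,0,0,0,-0.594],[-0.03,0.097,0,0,0,-0.594],[-0.03,0.097,0,0,0,-0.594],[-0.03,0.097,0,0,0,-0.594],[-0.03,0.097,0,0,0,-0.594],[-0.03,0.097,0,0,0,-0.594]])

```text
time_s: 13.1
eef_pos: [0.5405, 0.1594, 0.2414]
tool_rot: [0.962, -0.273, -0.001, 0.001]
wrist_force: [-0.3, -0.1, 0.1]
width: 0.352
grasp_force: 0.0
```

```bash
python3 - <<'E'
from h import *
snap("w7")
E
python3 st.py .468 .145 .242 -.25
```

```text
13.15 [0.5405 0.1594 0.2416] yaw -0.5531 zaxis [-0.0011 -0.0007 -1.    ] [ 0.6339  0.1775 -0.2379 -0.0001 -1.1567  0.3838] w 0.35073675563156903 F [0.6783 0.4975 0.511 ] 0.0
d [-0.0542  0.0503 -0.0004]
wz -0.3031351180790892
```

Request:
step_arm(plan=[[-0.053,-0.05,0,0,0,-0.3],[-0.053,-0.05,0,0,0,-0.3],[-0.053,-0.05,0,0,0,-0.3],[-0.053,-0.05,0,0,0,-0.3],[-0.053,-0.05,0,0,0,-0.3]])

```text
time_s: 13.65
eef_pos: [0.5216, 0.2294, 0.2421]
tool_rot: [0.992, -0.126, -0.0, 0.0]
wrist_force: [0.3, -0.4, -0.7]
width: 0.352
grasp_force: 0.0
```

```bash
python3 - <<'E'
from h import *
snap("w8")
E
python3 f3.py w6 w7 w8;python3 st.py
```

```text
[0] [ 0.5524  0.1406  0.0572 -0.3741 -0.0954  0.01  ] [0.0001 0.0001 0.0003 0.002  0.002  0.0036] [(141, 0.3)]
[1] [ 0.552   0.139   0.0565 -0.3834 -0.0052 -0.0053] [0.0001 0.0001 0.0002 0.001  0.0014 0.0012] [(195, 0.24)]
[2] [ 0.552   0.1384  0.0565 -0.3879  0.0059  0.0025] [0.0001 0.0001 0.0002 0.001  0.0016 0.0013] [(203, 0.26)]
[0, 1, 2] [ 0.5519  0.1386  0.0567 -0.3866  0.0082 -0.0049] [0.     0.     0.0001 0.0008 0.0011 0.001 ] [(200, 0.27), (191, 0.25), (205, 0.34)]
B [0.638  0.1712 0.112  1.7469 0.     0.    ] [0.001  0.0007 0.1037] [(42, 1.2)]
B [0.6328 0.1707 0.112  1.2312 0.     0.    ] [0.0007 0.0006 0.0658] [(38, 1.13)]
B [0.6403 0.1684 0.112  0.7886 0.     0.    ] [0.0006 0.0006 0.0603] [(21, 0.78)]
13.7 [0.5217 0.2292 0.2422] yaw -0.2526 zaxis [-0.0002 -0.0003 -1.    ] [ 0.7573  0.1869 -0.2248  0.0001 -1.1596  0.5609] w 0.34840915622637886 F [ 0.0333  0.2156 -0.0253] 0.0
```

```bash
python3 - <<'E'
from fit import *
np.set_printoptions(precision=4,suppress=True)
S=platform()
def go(tags,p0):
    V=[load(t) for t in tags]; I=[imgf(t) for t in tags]
    return fit(p0,S,V,I,range(6),ws=(6,4,3,2,2))
A=[.5520,.1388,.0575,-.385,0,0]
for t in (["w6"],["w7"],["w8"],["w6","w7"],["w6","w8"],["w7","w8"],["w6","w7","w8"]): print(t,*go(t,A))
E
```

```text
['w6'] [ 0.5516  0.1387  0.0567 -0.3843  0.0079 -0.0082] [0.0001 0.     0.0002 0.0009 0.0012 0.001 ] [(196, 0.2)]
['w7'] [ 0.5519  0.1388  0.0563 -0.3839  0.0036 -0.0063] [0.     0.     0.0001 0.0008 0.0014 0.0009] [(184, 0.19)]
['w8'] [ 0.552   0.1383  0.0565 -0.3884  0.008   0.0019] [0.0001 0.0001 0.0002 0.0009 0.0012 0.0012] [(203, 0.23)]
['w6', 'w7'] [ 0.5518  0.1387  0.0567 -0.3845  0.0087 -0.0077] [0.     0.     0.0001 0.0006 0.0009 0.0007] [(198, 0.27), (200, 0.17)]
['w6', 'w8'] [ 0.5519  0.1386  0.0569 -0.3878  0.0082 -0.0028] [0.0001 0.     0.0001 0.0009 0.0012 0.0012] [(195, 0.27), (203, 0.3)]
['w7', 'w8'] [ 0.552   0.1385  0.0565 -0.3872  0.0081 -0.0027] [0.     0.     0.0001 0.0008 0.0011 0.001 ] [(201, 0.24), (204, 0.3)]
['w6', 'w7', 'w8'] [ 0.5519  0.1386  0.0567 -0.3865  0.0084 -0.0049] [0.     0.     0.0001 0.0007 0.0009 0.0009] [(195, 0.27), (200, 0.24), (203, 0.33)]
```

```bash
python3 - <<'E'
from fit import *
np.set_printoptions(precision=4,suppress=True)
S=[s for s in rackseg()]
P4=platform()
for t in (["w3"],["w2"],["w2","w3"]):
    V=[load(x) for x in t]; I=[imgf(x) for x in t]
    for fr in ([0,1,2,3],range(6)): print(t,*fit([.5482,-.2289,.0013,.169,0,0],S,V,I,fr,ws=(6,5,4,3,2,2)))
# all pre-turn views joint, tight
for t,p0 in ((["w1"],[.5521,.1393,.048,-.385,-.046,-.077]),(["w2"],[.5521,.1393,.048,-.385,-.046,-.077]),(["w3"],[.5521,.1393,.048,-.385,-.046,-.077]),(["w1","w2"],[.5521,.1393,.048,-.385,-.046,-.077]),(["w4"],[.5521,.1393,.0535,-.385,-.045,0]),(["w5"],[.5521,.1393,.0535,-.385,-.045,0]),(["w4","w5"],[.5521,.1393,.0535,-.385,-.045,0])):
    print(t,*fit(p0,P4,[load(x) for x in t],[imgf(x) for x in t],range(6),ws=(6,4,3,2,2)))
E
```

```text
['w3'] [ 0.5486 -0.2287  0.0025  0.1745  0.      0.    ] [0.0003 0.0002 0.0008 0.0034] [(203, 0.7)]
['w3'] [ 0.5449 -0.2269  0.0042  0.1718  0.0371  0.0589] [0.0007 0.0004 0.0005 0.0017 0.0053 0.0115] [(200, 0.45)]
['w2'] [ 0.5525 -0.2286  0.0001  0.185   0.      0.    ] [0.0001 0.0001 0.0002 0.0008] [(141, 0.16)]
['w2'] [ 0.5491 -0.2165  0.0134  0.178   0.0571  0.0158] [0.0004 0.0007 0.0007 0.002  0.0033 0.0058] [(163, 0.34)]
['w2', 'w3'] [ 0.5471 -0.2294  0.0005  0.1799  0.      0.    ] [0.0001 0.0001 0.0001 0.0008] [(174, 0.27), (170, 0.26)]
['w2', 'w3'] [ 0.5449 -0.2293  0.001   0.1601  0.0047  0.0509] [0.0003 0.0002 0.0002 0.0011 0.0019 0.0044] [(162, 0.26), (181, 0.35)]
['w1'] [ 0.552   0.1393  0.0474 -0.3869 -0.0488 -0.0815] [0.     0.     0.0001 0.0008 0.0012 0.001 ] [(201, 0.21)]
['w2'] [ 0.5521  0.1393  0.0483 -0.3841 -0.0413 -0.0754] [0.0001 0.0002 0.0003 0.0015 0.0023 0.0018] [(186, 0.3)]
['w3'] [ 0.5523  0.14    0.0489 -0.3882 -0.0368 -0.0859] [0.0001 0.0004 0.0004 0.0019 0.0022 0.0019] [(161, 0.29)]
['w1', 'w2'] [ 0.552   0.1393  0.048  -0.3852 -0.044  -0.0798] [0.     0.     0.0001 0.0008 0.0012 0.001 ] [(193, 0.24), (185, 0.37)]
['w4'] [ 0.5524  0.139   0.0535 -0.3872 -0.0412  0.002 ] [0.     0.     0.0001 0.0007 0.0009 0.0009] [(195, 0.19)]
['w5'] [ 0.552   0.1392  0.0535 -0.3831 -0.0436 -0.0047] [0.     0.     0.0001 0.0007 0.0009 0.0009] [(190, 0.17)]
['w4', 'w5'] [ 0.5523  0.139   0.0537 -0.3858 -0.0423  0.0009] [0.     0.     0.0001 0.0006 0.0007 0.0008] [(195, 0.23), (190, 0.19)]
```

```bash
python3 - <<'E'
import numpy as np
O=[(-.22,-.0038,-.005),(-.22,.0037,.001),(.176,.0038,.002),(-.90,.0014,-.0047),(-1.14,.0079,-.0082),(-.55,.0036,-.0063),(-.25,.008,.0019)]
A=[];b=[]
for y,rx,ry in O:
    p=y+.385; c,s=np.cos(p),np.sin(p); A+=[[1,0,c,-s],[0,1,s,c]]; b+=[rx,ry]
A=np.array(A);b=np.array(b)
for lam in (1e-9,.3,1):
    W=np.vstack([A,np.diag([0,0,lam,lam])]); x=np.linalg.lstsq(W,np.r_[b,0,0,0,0],rcond=None)[0]; print(x, np.std(A@x-b))
E
```

```text
[-0.00286054 -0.00512912  0.00681654  0.00296599] 0.0032058338881879437
[-0.00239398 -0.00495551  0.00631764  0.00274891] 0.0032095901094955875
[ 0.00011876 -0.00402056  0.0036308   0.00157982] 0.0033555907925115797
```

I want one view from roughly the opposite tool yaw to cancel any camera tilt bias.

Request:
step_arm(plan=[[0.12,0.08,0,0,0,1.15],[0.12,0.08,0,0,0,1.15],[0.12,0.08,0,0,0,1.15],[0.12,0.08,0,0,0,1.15],[0.12,0.08,0,0,0,1.15],[0.12,0.08,0,0,0,1.15],[0.12,0.08,0,0,0,1.15],[0.12,0.08,0,0,0,1.15]])

```text
time_s: 14.5
eef_pos: [0.6181, 0.1215, 0.2422]
tool_rot: [0.762, -0.648, -0.0, 0.0]
wrist_force: [0.4, 0.7, -0.1]
width: 0.35
grasp_force: 0.0
```

Request:
step_arm(plan=[[0,0,0,0,0,1.15],[0,0,0,0,0,1.15],[0,0,0,0,0,1.15],[0,0,0,0,0,1.15],[0,0,0,0,0,1.15],[0,0,0,0,0,1.15],[0,0,0,0,0,1.15],[0,0,0,0,0,1.15]])

```text
time_s: 15.3
eef_pos: [0.618, 0.1216, 0.2423]
tool_rot: [-0.287, 0.958, -0.0, -0.0]
wrist_force: [-0.1, -0.6, 0.5]
width: 0.354
grasp_force: 0.0
```

Request:
step_arm(plan=[[0,0,0,0,0,0.75],[0,0,0,0,0,0.75],[0,0,0,0,0,0.75],[0,0,0,0,0,0.75],[0,0,0,0,0,0.75],[0,0,0,0,0,0.75],[0,0,0,0,0,0.75]])

```text
time_s: 16.0
eef_pos: [0.618, 0.122, 0.2423]
tool_rot: [0.078, 0.997, -0.0, -0.0]
wrist_force: [-0.3, -0.1, -0.2]
width: 0.351
grasp_force: 0.0
```

```bash
python3 - <<'E'
from h import *
snap("w9")
E
cat > lv.py <<'E'
from fit import *
import sys
np.set_printoptions(precision=4,suppress=True)
S=platform()
for t in [[x] for x in sys.argv[1:]]+[sys.argv[1:]]:
  for A in ([.5520,.1388,.0575,-.385,0.004,-.004],[.5520,.1388,.0565,-.385,-.008,.008]):
    print(t,*fit(A,S,[load(x) for x in t],[imgf(x) for x in t],range(6),ws=(6,4,3,2,2,2)))
E
python3 lv.py w9; python3 lv.py w7 w8 w9; python3 st.py
```

```text
['w9'] [ 0.552   0.1389  0.0576 -0.3857 -0.0033 -0.007 ] [0.0002 0.0001 0.0004 0.0028 0.0028 0.0046] [(204, 0.51)]
['w9'] [ 0.552   0.1389  0.0576 -0.3858 -0.0034 -0.007 ] [0.0002 0.0001 0.0004 0.0028 0.0028 0.0046] [(204, 0.51)]
['w9'] [ 0.552   0.1389  0.0576 -0.3857 -0.0033 -0.007 ] [0.0002 0.0001 0.0004 0.0028 0.0028 0.0046] [(204, 0.51)]
['w9'] [ 0.552   0.1389  0.0576 -0.3858 -0.0034 -0.007 ] [0.0002 0.0001 0.0004 0.0028 0.0028 0.0046] [(204, 0.51)]
['w7'] [ 0.5519  0.1388  0.0562 -0.3844  0.0053 -0.0066] [0.     0.     0.0001 0.0008 0.0014 0.001 ] [(188, 0.21)]
['w7'] [ 0.5519  0.1388  0.0562 -0.3844  0.0053 -0.0067] [0.0001 0.     0.0001 0.0009 0.0014 0.001 ] [(188, 0.22)]
['w8'] [ 0.552   0.1383  0.0564 -0.3884  0.0078  0.002 ] [0.0001 0.0001 0.0002 0.0009 0.0013 0.0012] [(202, 0.24)]
['w8'] [ 0.552   0.1383  0.0564 -0.3886  0.0078  0.0019] [0.0001 0.0001 0.0002 0.0009 0.0013 0.0012] [(202, 0.24)]
['w9'] [ 0.552   0.1389  0.0576 -0.3857 -0.0033 -0.007 ] [0.0002 0.0001 0.0004 0.0028 0.0028 0.0046] [(204, 0.51)]
['w9'] [ 0.552   0.1389  0.0576 -0.3858 -0.0034 -0.007 ] [0.0002 0.0001 0.0004 0.0028 0.0028 0.0046] [(204, 0.51)]
['w7', 'w8', 'w9'] [ 0.552   0.1387  0.0568 -0.3859  0.0013 -0.0028] [0.     0.     0.0001 0.0009 0.0012 0.0011] [(183, 0.24), (200, 0.35), (204, 0.38)]
['w7', 'w8', 'w9'] [ 0.552   0.1387  0.0569 -0.3859  0.0015 -0.0028] [0.     0.     0.0001 0.0009 0.0013 0.0012] [(183, 0.24), (201, 0.36), (204, 0.38)]
16.05 [0.618  0.1221 0.2423] yaw 2.986 zaxis [ 0.  0. -1.] [ 0.5044  0.2852 -0.0936 -0.     -1.1919 -2.2308] w 0.34975407399421105 F [ 0.1329  0.3302 -0.1419] 0.0
```

Joint fit with the opposite view gives a tilt of about (0.001, −0.003) rad, so the platform is level within ~0.2°. Next, a look at the casket from above.

Request:
step_arm(plan=[[0.065,-0.235,0,0,0,-1.2],[0.065,-0.235,0,0,0,-1.2],[0.065,-0.235,0,0,0,-1.2],[0.065,-0.235,0,0,0,-1.2],[0.065,-0.235,0,0,0,-1.2],[0.065,-0.235,0,0,0,-1.2],[0.065,-0.235,0,0,0,-1.2],[0.065,-0.235,0,0,0,-1.2]], gripper=0.9)

```text
time_s: 16.85
eef_pos: [0.5164, -0.1, 0.2426]
tool_rot: [-0.499, 0.866, -0.0, 0.0]
wrist_force: [1.1, 0.0, -1.0]
width: 0.953
grasp_force: 0.0
```

Request:
step_arm(plan=[[0,0,0,0,0,-0.71],[0,0,0,0,0,-0.71],[0,0,0,0,0,-0.71],[0,0,0,0,0,-0.71],[0,0,0,0,0,-0.71],[0,0,0,0,0,-0.71]])

```text
time_s: 17.45
eef_pos: [0.5166, -0.0994, 0.2424]
tool_rot: [0.768, -0.64, 0.0, -0.0]
wrist_force: [-0.0, -0.7, -0.7]
width: 0.948
grasp_force: 0.0
```

```bash
python3 - <<'E'
from h import *
snap("w10")
E
python3 st.py
cat > f4.py <<'E'
from fit import *
np.set_printoptions(precision=4,suppress=True)
c=load("w10"); I=imgf("w10"); S=rackseg()
pr,cov,r=fit([.548,-.229,0,.175,0,0],S,[c],[I],[0,1,3],ws=(8,6,5,4,3)); print("rack",pr,cov,r)
for s in CAS: s['pol']=1
pc,cov,r=fit([.5297,-.1735,.008,pr[3],0,0],CAS,[c],[I],[0,1,3],ws=(6,5,4,3,3)); print("cas",pc,cov,r)
p2,cov,r=fit([.5297,-.1735,.008,pr[3],0,0],CAS,[c,load("w3")],[I,imgf("w3")],[0,1,2,3],ws=(6,5,4,3,3)); print("cas2",p2,cov,r)
im=cv2.imread("pics/w10.png"); raw=im.copy(); overlay(pr,S,c,im); overlay(pc,CAS,c,im)
q=proj(c,pc[:3])[0].astype(int); y,x=max(q[1]-60,0),max(q[0]-60,0)
cv2.imwrite("pics/f4.png",np.hstack([cv2.resize(v[y:y+120,x:x+120],(400,400),interpolation=cv2.INTER_CUBIC) for v in (raw,im)]))
print(x,y,"rack-frame casket",R.from_euler('z',-pr[3]).apply(pc[:3]-pr[:3]))
E
python3 f4.py
```

```text
17.5 [ 0.5166 -0.0993  0.2424] yaw -1.3944 zaxis [ 0.0001 -0.     -1.    ] [ 0.1832  0.1129 -0.3139  0.     -1.1439 -0.0068] w 0.9526773791983149 F [-0.8577 -0.1127  0.1544] 0.0
rack [ 0.5464 -0.2295  0.      0.1811  0.      0.    ] [0.0001 0.0001 0.001 ] [(153, 0.23)]
cas [ 0.5273 -0.1702  0.008   0.1947  0.      0.    ] [0.0001 0.0001 0.0039] [(38, 0.17)]
cas2 [ 0.5284 -0.1719  0.0153  0.1525  0.      0.    ] [0.001  0.0013 0.0069 0.0519] [(51, 1.2), (47, 1.65)]
202 49 rack-frame casket [-0.0081  0.0618  0.008 ]
```

View pics/f4.png

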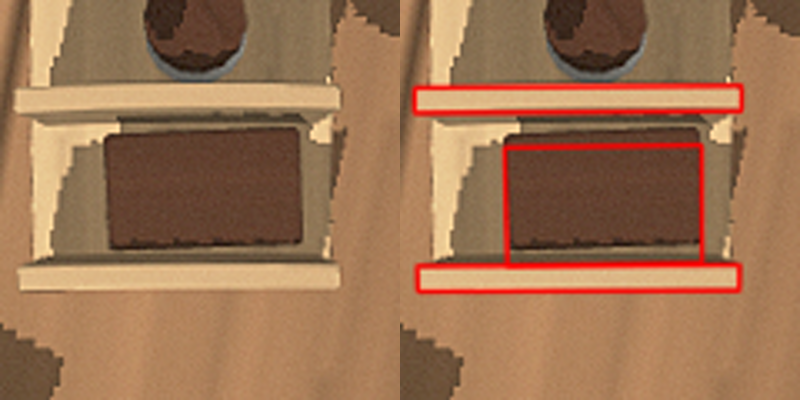

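The crop shows the casket top with corners ≈(107,136), (298,128), (303,242) and (110,248); the fit had slipped onto the partition. I'll refit from the corners.

```bash
python3 - <<'E'
from fit import *
np.set_printoptions(precision=4,suppress=True)
c=load("w10"); 
Q=[np.array(p)*.3+[202,49] for p in ((107,136),(298,128),(303,242),(110,248))]
W=np.array([atz(c,q,.058) for q in Q]); print(W, W.mean(0))
print([np.linalg.norm(W[i]-W[(i+1)%4]) for i in range(4)], np.arctan2(*(W[1]-W[0])[1::-1]),np.arctan2(*(W[2]-W[3])[1::-1]))
m=W.mean(0)
# triangulated height from w3: fit with corners init
for fr in ([0,1,3],):
    print(fit([m[0],m[1],.008,.2,0,0],CAS,[c],[imgf("w10")],fr,ws=(3,2,2)))
    print(fit([m[0],m[1],.008,.2,0,0],CAS,[load("w3")],[imgf("w3")],fr,ws=(4,3,2,2)))
p,cv,r=fit([m[0],m[1],.008,.2,0,0],CAS,[c,load("w3")],[imgf("w10"),imgf("w3")],[0,1,2,3],ws=(4,3,2,2)); print(p,cv,r)
E
python3 st.py .528 -.173 .03 -1.38
```

```text
[[ 0.5607 -0.1862  0.058 ]
 [ 0.5022 -0.1996  0.058 ]
 [ 0.4937 -0.164   0.058 ]
 [ 0.5536 -0.151   0.058 ]] [ 0.5276 -0.1752  0.058 ]
[np.float64(0.06008902120559953), np.float64(0.03660648401747093), np.float64(0.061321816305234894), np.float64(0.03592977706204992)] -2.9168207567665574 -2.9280296869373883
(array([ 0.5284, -0.1753,  0.008 ,  0.2132,  0.    ,  0.    ]), array([0.    , 0.    , 0.0023]), [(55, 0.14)])
(array([ 0.5289, -0.1752,  0.008 ,  0.2131,  0.    ,  0.    ]), array([0.0001, 0.0001, 0.0032]), [(46, 0.17)])
[ 0.5284 -0.1753  0.0064  0.2125  0.      0.    ] [0.     0.     0.0002 0.0013] [(55, 0.1), (46, 0.12)]
17.5 [ 0.5166 -0.0993  0.2424] yaw -1.3944 zaxis [ 0.0001 -0.     -1.    ] [ 0.1832  0.1129 -0.3139  0.     -1.1439 -0.0068] w 0.9526773791983149 F [-0.8577 -0.1127  0.1544] 0.0
d [0.0745 0.0017 0.2124]
wz -0.014373758276081228
```

Request:
step_arm(plan=[[0.04,0.001,0.02,0,0,-0.036],[0.077,0.0016,0.05,0,0,-0.036],[0.077,0.0016,0.09,0,0,-0.036],[0.077,0.0016,0.13,0,0,-0.036],[0.077,0.0016,0.165,0,0,-0.036],[0.077,0.0016,0.19,0,0,-0.036],[0.077,0.0016,0.205,0,0,-0.036],[0.077,0.0016,0.212,0,0,-0.036]], gripper=1, newtons=25)

```text
time_s: 18.3
eef_pos: [0.5277, -0.1754, 0.0286]
tool_rot: [0.778, -0.629, -0.001, 0.001]
wrist_force: [0.1, -0.4, 0.3]
width: 0.998
grasp_force: 0.0
```

Request:
step_arm(plan=[[0,0,0,0,0,0],[0,0,0,0,0,0],[0,0,0,0,0,0],[0,0,0,0,0,0],[0,0,0,0,0,0]], gripper=-1, newtons=25)

```text
time_s: 18.8
eef_pos: [0.529, -0.1753, 0.031]
tool_rot: [0.778, -0.628, 0.0, -0.0]
wrist_force: [-1.2, 1.5, 2.4]
width: 0.726
grasp_force: 29.0
```

```bash
python3 st.py
```

```text
18.8 [ 0.529  -0.1753  0.031 ] yaw -1.3578 zaxis [ 0.0012  0.     -1.    ] [ 0.0314  0.3952 -0.4965  0.     -0.678   0.1815] w 0.7260787259989441 F [-1.2254  1.5047  2.3643] 29.04025375843048
```

Request:
step_arm(plan=[[0,0,-0.015,0,0,0],[0,0,-0.045,0,0,0],[0,0,-0.085,0,0,0],[0,0,-0.1,0,0,0],[-0.03,0.012,-0.1,0,0,0],[-0.065,0.028,-0.1,0,0,0],[-0.1,0.042,-0.1,0,0,0],[-0.112,0.046,-0.1,0,0,0]])

```text
time_s: 19.6
eef_pos: [0.4579, -0.0741, 0.1306]
tool_rot: [0.778, -0.628, -0.0, -0.0]
wrist_force: [0.5, 0.5, -0.2]
width: 0.72
grasp_force: 28.6
```

```bash
python3 st.py .46 -.075 .0235
```

```text
19.6 [ 0.4579 -0.0741  0.1306] yaw -1.3571 zaxis [ 0.0001  0.0007 -1.    ] [ 0.2654  0.1193 -0.5933 -0.0009 -0.8579 -0.0511] w 0.7198807182983326 F [ 0.5229  0.4794 -0.1839] 28.64810138940811
d [ 0.0014 -0.0019  0.1071]
```

Request:
step_arm(plan=[[0,0,0.03,0,0,0],[0,0,0.06,0,0,0],[0,0,0.085,0,0,0],[0,0,0.098,0,0,0],[0,0,0.103,0,0,0],[0,0,0.107,0,0,0],[0,0,0.107,0,0,0]])

```text
time_s: 20.3
eef_pos: [0.4604, -0.0755, 0.0236]
tool_rot: [0.778, -0.628, 0.0, -0.0]
wrist_force: [0.2, 0.5, -1.0]
width: 0.723
grasp_force: 28.6
```

```bash
python3 st.py
```

```text
20.3 [ 0.4604 -0.0755  0.0236] yaw -1.3576 zaxis [ 0.0006  0.     -1.    ] [ 0.2611  0.2918 -0.7042  0.0003 -0.5742 -0.0482] w 0.723246433188295 F [ 0.2474  0.5294 -1.0088] 28.621847927570343
```

Request:
step_arm(plan=[[0,0,0.001,0,0,0],[0,0,0.001,0,0,0]])

```text
time_s: 20.5
eef_pos: [0.4606, -0.0755, 0.023]
tool_rot: [0.778, -0.628, 0.0, -0.001]
wrist_force: [0.6, -0.3, 0.5]
width: 0.722
grasp_force: 28.8
```

Request:
step_arm(plan=[[0,0,0,0,0,0],[0,0,0,0,0,0],[0,0,0,0,0,0],[0,0,-0.03,0,0,0],[0,0,-0.08,0,0,0],[0,0,-0.125,0,0,0],[0,0,-0.17,0,0,0],[-0.04,0,-0.2,0,0,0]], gripper=1)

```text
time_s: 21.3
eef_pos: [0.4526, -0.0382, 0.2257]
tool_rot: [0.777, -0.629, 0.001, -0.001]
wrist_force: [0.9, 1.5, -0.6]
width: 1.001
grasp_force: 0.0
```

Request:
step_arm(plan=[[-0.04,0,0,0,0,-0.15],[-0.04,0,0,0,0,-0.15],[-0.04,0,0,0,0,-0.15]])

```text
time_s: 21.6
eef_pos: [0.4428, 0.0034, 0.2225]
tool_rot: [0.824, -0.567, 0.0, -0.0]
wrist_force: [0.0, 0.4, -0.9]
width: 1.005
grasp_force: 0.0
```

```bash
python3 - <<'E'
from fit import *
np.set_printoptions(precision=4,suppress=True)
snap("w11"); c=load("w11"); I=imgf("w11")
for pol in (0,1):
    for s in CAS: s['pol']=pol
    p,cov,r=fit([.4604,-.0755,0,.213,0,0],CAS,[c],[I],[0,1,3],ws=(6,4,3,2,2)); print(p,cov,r)
im=cv2.imread("pics/w11.png"); overlay(p,CAS,c,im); q=proj(c,p[:3])[0].astype(int); y,x=max(q[1]-80,0),max(q[0]-80,0)
cv2.imwrite("pics/f5.png",cv2.resize(im[y:y+160,x:x+160],(480,480)))
E
python3 st.py .4604 -.0755 .03 .213
```

```text
[ 0.4599 -0.0755  0.      0.2091  0.      0.    ] [0.0001 0.0001 0.0027] [(48, 0.15)]
[ 0.4599 -0.0755  0.      0.2091  0.      0.    ] [0.0001 0.0001 0.0027] [(48, 0.15)]
21.65 [0.4428 0.0027 0.2222] yaw -1.2077 zaxis [-0.0002 -0.0001 -1.    ] [ 0.454  -0.0184 -0.5026 -0.     -1.0868 -0.0909] w 1.0013782557337474 F [-0.7901  0.4754  0.3725] 0.0
d [0.0793 0.0113 0.1922]
wz -1.4207002904070116
```

View pics/f5.png

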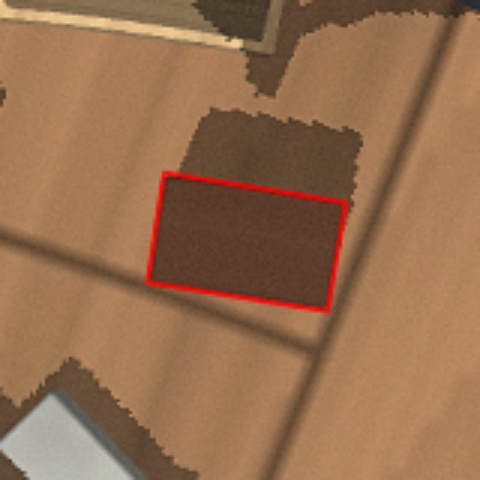

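The overlay shows the casket standing upright on the bench at (0.460, −0.0755), yaw 0.209. I'll regrasp it by the long sides.

Request:
step_arm(plan=[[0.079,0.0115,0,0,0,-1.1],[0.079,0.0115,0,0,0,-1.1],[0.079,0.0115,0,0,0,-1.1],[0.079,0.0115,0,0,0,-1.1],[0.079,0.0115,0,0,0,-1.1],[0.079,0.0115,0,0,0,-1.1],[0.079,0.0115,0,0,0,-1.1],[0.079,0.0115,0,0,0,-1.1]], gripper=0.4)

```text
time_s: 22.45
eef_pos: [0.46, -0.0766, 0.2215]
tool_rot: [0.999, -0.052, -0.001, 0.0]
wrist_force: [0.4, -0.5, -0.5]
width: 0.697
grasp_force: 0.0
```

Request:
step_arm(plan=[[0,0,0,0,0,-0.15],[0,0,0,0,0,-0.3],[0,0,0,0,0,-0.317],[0,0,0,0,0,-0.317]])

```text
time_s: 22.85
eef_pos: [0.4601, -0.0761, 0.2218]
tool_rot: [0.995, 0.102, -0.001, 0.0]
wrist_force: [0.5, -0.3, -1.0]
width: 0.702
grasp_force: 0.0
```

```bash
python3 st.py .460 -.0755 .027 .209
```

```text
22.85 [ 0.4601 -0.0761  0.2218] yaw 0.204 zaxis [-0.0011 -0.0003 -1.    ] [ 0.2599  0.0256 -0.4593  0.0001 -1.0871  1.5149] w 0.7015821593287492 F [ 0.4868 -0.2999 -1.0213] 0.0
d [ 0.0002 -0.0007  0.1948]
wz -0.004999395932531653
```

Request:
step_arm(plan=[[0,-0.0005,0.04,0,0,-0.005],[0,-0.0005,0.085,0,0,-0.005],[0,-0.0005,0.125,0,0,-0.005],[0,-0.0005,0.155,0,0,-0.005],[0,-0.0005,0.175,0,0,-0.005],[0,-0.0005,0.187,0,0,-0.005],[0,-0.0005,0.195,0,0,-0.005],[0,-0.0005,0.195,0,0,-0.005]])

```text
time_s: 23.65
eef_pos: [0.4597, -0.0752, 0.0264]
tool_rot: [0.994, 0.106, -0.001, 0.0]
wrist_force: [0.9, 0.2, 1.0]
width: 0.697
grasp_force: 0.0
```

Request:
step_arm(plan=[[0,0,0,0,0,0],[0,0,0,0,0,0],[0,0,0,0,0,0],[0,0,0,0,0,0],[0,0,0,0,0,0]], gripper=-1)

```text
time_s: 24.15
eef_pos: [0.4608, -0.0747, 0.028]
tool_rot: [0.994, 0.107, 0.001, -0.0]
wrist_force: [-1.1, 0.1, 6.4]
width: 0.438
grasp_force: 26.6
```

```bash
python3 st.py
```

```text
24.15 [ 0.4608 -0.0747  0.028 ] yaw 0.2144 zaxis [ 0.0014  0.0002 -1.    ] [ 0.2628  0.2837 -0.7004  0.0003 -0.5853  1.5221] w 0.43836997503600433 F [-1.1405  0.0814  6.3912] 26.62370592355728
```

Request:
step_arm(plan=[[0,0,-0.01,0,0,0],[0,0,-0.04,0,0,0],[0,0,-0.085,0,0,0],[0,0,-0.13,0,0,0],[0,0,-0.15,0,0,0],[0.025,-0.035,-0.15,0,0,-0.13],[0.05,-0.07,-0.15,0,0,-0.27],[0.075,-0.105,-0.15,0,0,-0.4]])

```text
time_s: 24.95
eef_pos: [0.5113, 0.0449, 0.1785]
tool_rot: [0.952, 0.305, 0.001, -0.0]
wrist_force: [0.7, -1.5, -0.8]
width: 0.442
grasp_force: 25.8
```

```bash
python3 st.py .552 .1388 .177 1.185
```

```text
24.95 [0.5113 0.0449 0.1785] yaw 0.6189 zaxis [ 0.0013  0.0009 -1.    ] [ 0.4704  0.1456 -0.4321 -0.0002 -0.9916  1.7195] w 0.44221462110643167 F [ 0.7283 -1.5065 -0.7564] 25.76450675725937
d [ 0.0876 -0.0529  0.0017]
wz -0.5660906133548204
```

Request:
step_arm(plan=[[0.03,-0.018,0,0,0,-0.14],[0.06,-0.036,0,0,0,-0.28],[0.08,-0.048,0,0,0,-0.42],[0.0875,-0.053,0,0,0,-0.55],[0.0875,-0.053,0,0,0,-0.566],[0.0875,-0.053,0,0,0,-0.566],[0.0875,-0.053,0,0,0,-0.566]])

```text
time_s: 25.65
eef_pos: [0.5517, 0.1367, 0.1775]
tool_rot: [0.832, 0.555, -0.0, -0.0]
wrist_force: [0.3, 0.8, -0.2]
width: 0.443
grasp_force: 25.7
```

```bash
python3 - <<'E'
from fit import *
np.set_printoptions(precision=4,suppress=True)
s=snap("w12"); c=load("w12"); I=imgf("w12"); z=s["eef_pos"][2]-.0275
p,cov,r=fit([*s["eef_pos"][:2],z,1.185,0,0],CAS,[c],[I],[0,1,3],ws=(5,4,3,2,2)); print("cas",p,cov,r)
S=platform()
P,cov,r=fit([.552,.1388,.0575,-.386,0,0],S,[c],[I],[0,1,3],ws=(5,4,3,2,2)); print("plat",P,cov,r)
im=cv2.imread("pics/w12.png"); overlay(p,CAS,c,im); overlay(P,S,c,im); cv2.imwrite("pics/f6.png",cv2.resize(im,(640,480)))
E
python3 st.py .552 .1388 .177 1.185
```

```text
cas [0.5519 0.1389 0.15   1.166  0.     0.    ] [0.0005 0.0007 0.0173] [(17, 1.18)]
plat [ 0.552   0.1385  0.0575 -0.388   0.      0.    ] [0.0001 0.0001 0.0019] [(130, 0.39)]
25.7 [0.5518 0.1367 0.1775] yaw 1.1772 zaxis [-0.0001  0.     -1.    ] [ 0.5869  0.2363 -0.3174 -0.0001 -1.0171  2.1611] w 0.4439001653822769 F [-1.0993 -0.2546 -0.8308] 25.7366681098938
d [ 0.002  -0.0006  0.0005]
wz -0.007774271041376624
```

View pics/f6.png

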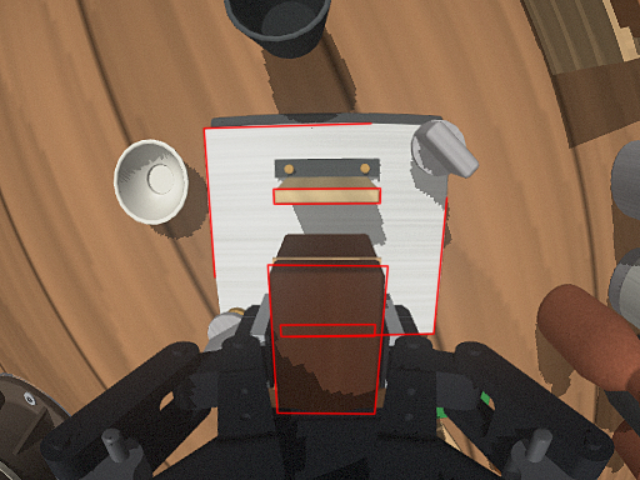

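The picture shows the held casket over the gap, with its bottom front edge at rows ≈235 (x 284–372) and the cheek beyond at row 197. I'll check its centre from that edge.

```bash
python3 - <<'E'
from fit import *
np.set_printoptions(precision=4,suppress=True)
c=load("w12"); g=cv2.cvtColor(cv2.imread("pics/w12.png"),cv2.COLOR_BGR2GRAY).astype(float)
for col in (240,255,270,285): 
    print(col, g[178:216,col].astype(int))
t=np.array([.5518,.1367]); y=1.1772; ux=np.array([np.cos(y),np.sin(y)]); uy=np.array([np.sin(y),-np.cos(y)])
for z,row in ((.150,187.5),(.150,188.5),(.2,212)):
    w=atz(c,(262.4,row),z); print(z,row,"front along toolx",(w[:2]-t)@ux,"lat",(w[:2]-t)@uy)
for z in (.149,.1515): 
    a=atz(c,(284*.8,188),z);b=atz(c,(372*.8,188),z); print(z,np.linalg.norm(a-b),np.arctan2(b[1]-a[1],b[0]-a[0]))
# cheek mid (upper): inner/outer edges
P=np.array([.552,.1387,.0575,-.386,0,0]); print(proj(c,T(P,np.array([[0,.036,.06],[0,.044,.06]]))))
E
```

```text
240 [124 148 225 214 212 228 222 229 213 116  50  65  63  63  63  64  68  62
  69  66  60  60  61  63  59  58  53  74 132 144  47  56  60  58  60  56
  59  58]
255 [135 135 130 129 131 128 134 136 124  81  56  58  67  61  59  66  57  56
  61  63  59  63  54  63  55  56  51  71 135 146  44  50  57  57  55  54
  53  59]
270 [133 136 128 128 123 128 127 135 127  83  54  56  62  63  57  60  57  59
  54  60  57  58  57  56  61  57  46  76 143 167  40  56  52  49  50  50
  52  44]
285 [133 132 127 125 128 127 132 136 125  83  59  61  60  55  61  57  62  56
  60  63  61  61  60  63  59  56  50  72 143 156  43  56  61  54  54  52
  55  56]
0.15 187.5 front along toolx 0.029454288859374112 lat -2.7329609723664297e-05
0.15 188.5 front along toolx 0.028876973408619756 lat -2.7073330065118615e-05
0.2 212 front along toolx 0.03308286508870608 lat -0.00019839405044123548
0.149 0.03962994462970322 -0.3940514483819369
0.1515 0.039013447004140965 -0.3940514483819382
[[260.9703 162.0659]
 [260.867  150.0049]]
```

Request:
step_arm(plan=[[0.003,-0.0005,0,0,0,-0.008],[0.003,-0.0005,0.015,0,0,-0.008],[0.003,-0.0005,0.035,0,0,-0.008],[0.003,-0.0005,0.055,0,0,-0.008],[0.003,-0.0005,0.072,0,0,-0.008],[0.003,-0.0005,0.082,0,0,-0.008],[0.003,-0.0005,0.087,0,0,-0.008],[0.003,-0.0005,0.088,0,0,-0.008]])

```text
time_s: 26.5
eef_pos: [0.5529, 0.1403, 0.0892]
tool_rot: [0.829, 0.56, -0.0, 0.0]
wrist_force: [-0.6, 0.1, -0.9]
width: 0.438
grasp_force: 25.8
```

Request:
step_arm(plan=[[0,0,0,0,0,0],[0,0,0,0,0,0]])

```text
time_s: 26.7
eef_pos: [0.5533, 0.1407, 0.0901]
tool_rot: [0.829, 0.56, 0.001, 0.0]
wrist_force: [0.0, -0.2, -1.5]
width: 0.441
grasp_force: 25.8
```

```bash
python3 st.py .5525 .1398 .0845 1.185
```

```text
26.7 [0.5533 0.1407 0.0901] yaw 1.1883 zaxis [ 0.0012  0.0006 -1.    ] [ 0.5917  0.3335 -0.4131  0.0002 -0.8229  2.1673] w 0.44068200725078915 F [ 0.0113 -0.1549 -1.5363] 25.78651785850525
d [-0.0012 -0.0004  0.0056]
wz 0.0033238392405061656
```

Request:
step_arm(plan=[[-0.001,-0.0003,0.001,0,0,0.003],[-0.001,-0.0003,0.002,0,0,0.003],[-0.001,-0.0003,0.003,0,0,0.003],[-0.001,-0.0003,0.004,0,0,0.003],[-0.001,-0.0003,0.0045,0,0,0.003],[-0.001,-0.0003,0.0045,0,0,0.003]])

```text
time_s: 27.3
eef_pos: [0.5523, 0.1396, 0.0862]
tool_rot: [0.829, 0.559, 0.0, 0.0]
wrist_force: [-4.9, -0.4, 11.2]
width: 0.442
grasp_force: 27.4
```

Request:
step_arm(plan=[[0,0,0.0005,0,0,0],[0,0,0.001,0,0,0],[0,0,0.001,0,0,0]])

```text
time_s: 27.6
eef_pos: [0.5524, 0.1396, 0.0859]
tool_rot: [0.829, 0.559, 0.001, 0.0]
wrist_force: [-8.5, -0.5, 18.2]
width: 0.442
grasp_force: 28.3
```

```bash
python3 st.py .5525 .1398 .0845 1.185
```

```text
27.6 [0.5524 0.1396 0.0859] yaw 1.1859 zaxis [ 0.0011  0.0001 -1.    ] [ 0.5913  0.3371 -0.42    0.0007 -0.8127  2.1649] w 0.4417635922224413 F [-8.5252 -0.5099 18.2427] 28.279829621315002
d [0.0002 0.0001 0.0014]
wz 0.0009236414890458899
```

Contact made, at 18 N. I'll ease off before releasing.

Request:
step_arm(plan=[[0,0,-0.0005,0,0,0],[0,0,-0.0015,0,0,0],[0,0,-0.0015,0,0,0]])

```text
time_s: 27.9
eef_pos: [0.5523, 0.1396, 0.0861]
tool_rot: [0.829, 0.559, 0.0, 0.0]
wrist_force: [-4.3, -0.4, 8.9]
width: 0.445
grasp_force: 27.0
```

Request:
step_arm(plan=[[0,0,0,0,0,0],[0,0,0,0,0,0],[0,0,0,0,0,0],[0,0,0,0,0,0]], gripper=0.4)

```text
time_s: 28.3
eef_pos: [0.5522, 0.1396, 0.0851]
tool_rot: [0.829, 0.559, -0.0, 0.0]
wrist_force: [0.4, 0.4, 0.3]
width: 0.697
grasp_force: 0.0
```

Request:
step_arm(plan=[[0,0,-0.015,0,0,0],[0,0,-0.045,0,0,0],[0,0,-0.085,0,0,0],[0,0,-0.13,0,0,0],[-0.06,0,-0.155,0,0,0],[-0.09,0,-0.155,0,0,0],[-0.09,0,-0.155,0,0,0],[-0.09,0,-0.155,0,0,0]])

```text
time_s: 29.1
eef_pos: [0.5183, 0.0556, 0.2409]
tool_rot: [0.83, 0.558, 0.001, 0.0]
wrist_force: [0.2, 0.7, -0.8]
width: 0.698
grasp_force: 0.0
```

```bash
cat > f7.py <<'E'
from fit import *
import sys
np.set_printoptions(precision=4,suppress=True)
t=sys.argv[1]; s=snap(t); c=load(t); I=imgf(t)
for b in CAS: b['pol']=0
S=platform()
P,cov,r=fit([.552,.1387,.0570,-.386,0,0],S,[c],[I],range(6),ws=(5,4,3,2,2)); print("plat",P,cov,r)
p,cov,r=fit([.552,.1387,.0570,1.185,0,0],CAS,[c],[I],[0,1,3],ws=(5,4,3,2,2)); print("cas",p,cov,r)
print("rel",R.from_euler('z',.386).apply(p[:3]-P[:3]),p[3]-P[3]-np.pi/2)
im=cv2.imread(f"pics/{t}.png"); overlay(p,CAS,c,im); overlay(P,S,c,im); cv2.imwrite(f"pics/f7{t}.png",cv2.resize(im,(640,480)))
E
python3 f7.py w13; python3 st.py
```

```text
plat [ 0.5522  0.1388  0.0567 -0.386  -0.0008  0.001 ] [0.0001 0.0001 0.0002 0.0015 0.0016 0.0025] [(204, 0.33)]
cas [0.5514 0.1393 0.057  1.1894 0.     0.    ] [0.     0.0001 0.0025] [(55, 0.18)]
rel [-0.001   0.0001  0.0003] 0.004562627191813995
29.15 [0.5185 0.0561 0.2404] yaw 1.1845 zaxis [ 0.0005  0.0003 -1.    ] [ 0.4844  0.1063 -0.3261 -0.0001 -1.1378  2.2709] w 0.7025706808495998 F [ 0.434   0.1066 -1.13  ] 0.0
```

View pics/f7w13.png

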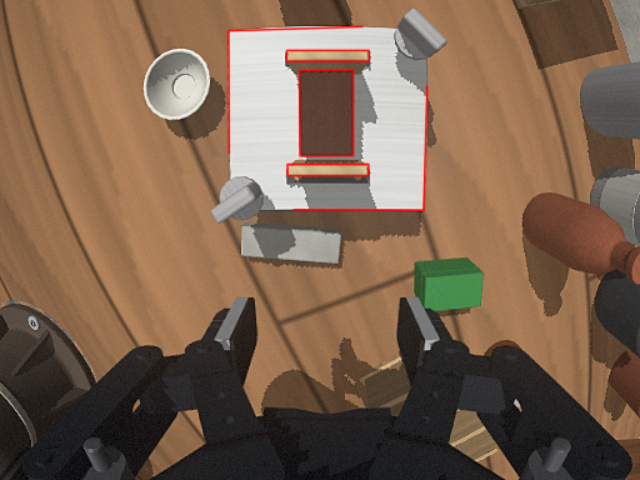

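The casket stands upright between the cheeks at about (327,113), within 1 mm of centre and 0.3° of square. The platform fits as level to within 0.1°, and the gripper is clear. Handing in.

```bash
python3 -c "
from plant import job_done; print(job_done())"
```

```text
the job is handed in; nothing more can be done
None
```

I levelled the platform with both knobs, then set the casket upright in the gap, about 1 mm from the middle and 0.3° off square, with the platform still level to roughly 0.2°; the job is handed in at about 29 s.

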